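Find the loose plug in the dry-bath block by feel

TASK

One of the four steel plugs in the aluminium dry-bath block sits loose in a worn bore; the other three are locked and look just the same. Wiggle the knobs gently a few millimetres to each side to feel which plug has play, gripping lightly and never bearing on a plug with more than 25 N in all (the squeeze of both fingers and the push or pull added together), then draw the loose one out and set it down in the steel tray without dropping it, and leave the other plugs fully down in the block (do not try them by pulling) and everything else where it is.

Things in the scene. Friction and masses are not known exactly. Their poses are not given: they have to be found in the camera images.
- block: aluminium dry-bath block, 240 x 66 mm, on a black foot plate (262 x 86 x 10 mm), fixed to the worktop; its flat top is 56 mm above the worktop. Origin: centre of its underside, on the worktop. Its own x axis runs along the row of four plugs, from plug_1 to plug_4, z up. The bores lie on its centre line at x = -84, -28, 28 and 84 mm.
- plug_1: steel plug no. 1 along the row, about 110 g. Origin: centre of the underside of its round collar (40 mm diameter, 4 mm thick), which lies on the block's top; z up along the plug. Above the collar a round knob, 18 mm diameter, ends 40 mm above the origin. Below it, in the bore, a 10 mm square shank with a 14 mm square foot ends 36 mm below the origin. All plugs look alike, upright.
- plug_2: steel plug no. 2 along the row, about 110 g. Origin: centre of the underside of its round collar (40 mm diameter, 4 mm thick), which lies on the block's top; z up along the plug. Above the collar a round knob, 18 mm diameter, ends 40 mm above the origin. Below it, in the bore, a 10 mm square shank with a 14 mm square foot ends 36 mm below the origin. All plugs look alike, upright.
- plug_3: steel plug no. 3 along the row, about 110 g. Origin: centre of the underside of its round collar (40 mm diameter, 4 mm thick), which lies on the block's top; z up along the plug. Above the collar a round knob, 18 mm diameter, ends 40 mm above the origin. Below it, in the bore, a 10 mm square shank with a 14 mm square foot ends 36 mm below the origin. All plugs look alike, upright.
- plug_4: steel plug no. 4 along the row, about 110 g. Origin: centre of the underside of its round collar (40 mm diameter, 4 mm thick), which lies on the block's top; z up along the plug. Above the collar a round knob, 18 mm diameter, ends 40 mm above the origin. Below it, in the bore, a 10 mm square shank with a 14 mm square foot ends 36 mm below the origin. All plugs look alike, upright.
- bore_1 (a point): middle of the mouth of plug_1's bore, in the block's top. A locked plug is rigid: under 1 mm of play. Pulled up with over 8 N it creeps up, at most 9 mm, and stays up, which spoils its seat. The loose one may be in any of the four bores: its knob moves 5 mm to either side of the middle with little force (under 4 N), and it lifts straight out.
- bore_2 (a point): middle of the mouth of plug_2's bore, in the block's top. A locked plug is rigid: under 1 mm of play. Pulled up with over 8 N it creeps up, at most 9 mm, and stays up, which spoils its seat. The loose one may be in any of the four bores: its knob moves 5 mm to either side of the middle with little force (under 4 N), and it lifts straight out.
- bore_3 (a point): middle of the mouth of plug_3's bore, in the block's top. A locked plug is rigid: under 1 mm of play. Pulled up with over 8 N it creeps up, at most 9 mm, and stays up, which spoils its seat. The loose one may be in any of the four bores: its knob moves 5 mm to either side of the middle with little force (under 4 N), and it lifts straight out.
- bore_4 (a point): middle of the mouth of plug_4's bore, in the block's top. A locked plug is rigid: under 1 mm of play. Pulled up with over 8 N it creeps up, at most 9 mm, and stays up, which spoils its seat. The loose one may be in any of the four bores: its knob moves 5 mm to either side of the middle with little force (under 4 N), and it lifts straight out.
- knob_1 (a point): point on the axis of plug_1, 24 mm above its origin, in the middle of the knob: grip here, fingertips clear of the collar
- knob_2 (a point): point on the axis of plug_2, 24 mm above its origin, in the middle of the knob: grip here, fingertips clear of the collar
- knob_3 (a point): point on the axis of plug_3, 24 mm above its origin, in the middle of the knob: grip here, fingertips clear of the collar
- knob_4 (a point): point on the axis of plug_4, 24 mm above its origin, in the middle of the knob: grip here, fingertips clear of the collar
- tray: open steel tray, loose, 0.7 kg, 130 mm (its x) by 100 mm (its y), 24 mm high, walls and floor 3 mm thick, empty. Origin: centre of its underside; z up.
- beaker: bystander: glass beaker, 51 mm across, 68 mm high, standing or lying on the worktop; leave it alone. Origin: centre of its underside.
- dropper_bottle: bystander: small amber dropper bottle, 34 mm across, 102 mm high, standing or lying on the worktop; leave it alone. Origin: centre of its underside.
- buffer: bystander: white bottle with a screw cap, 38 mm across, 75 mm high, standing or lying on the worktop; leave it alone. Origin: centre of its underside.
- marker: bystander: marker pen lying flat, 135 mm long, standing or lying on the worktop; leave it alone. Origin: centre of its underside.
- timer: bystander: flat digital timer, 56 x 66 x 16 mm, standing or lying on the worktop; leave it alone. Origin: centre of its underside.
- screwdriver: bystander: screwdriver lying flat, 166 mm long, standing or lying on the worktop; leave it alone. Origin: centre of its underside.
- vial_3: bystander: small vial with white cap, 27 mm across, 52 mm high, standing or lying on the worktop; leave it alone. Origin: centre of its underside.
- vial_4: bystander: small vial with white cap, 27 mm across, 52 mm high, standing or lying on the worktop; leave it alone. Origin: centre of its underside.
- tape_b: bystander: roll of tape lying flat, 92 mm across, 25 mm high, standing or lying on the worktop; leave it alone. Origin: centre of its underside.
- cryo_bath: big cream-coloured cooling bath standing fixed between the plug block (left) and the tray (right), 360 mm (its x) by 420 mm (its y), front part 200 mm high, back part 300 mm; keep clear of it and carry the plug round its front. Origin: about the centre of its underside; its front faces its own -x.
There are look-alikes about, which are no part of the job. Leave any pink or red look-alike of the plug_1 alone.

How it is judged:
On the way, in this order (a step that is already met when the one before it is completed fails the run):
1. the loose plug is moved sideways in its bore: its knob goes more than 2.5 mm off the middle of the bore while the collar is still down on the block (origin under 4 mm above the block's top) (((horizontal distance between knob_1 and bore_1 above 0.0025 m and z of plug_1 in the frame of block below 0.06 m) or (horizontal distance between knob_2 and bore_2 above 0.0025 m and z of plug_2 in the frame of block below 0.06 m) or (horizontal distance between knob_3 and bore_3 above 0.0025 m and z of plug_3 in the frame of block below 0.06 m) or (horizontal distance between knob_4 and bore_4 above 0.0025 m and z of plug_4 in the frame of block below 0.06 m))), for 0.04 s.
2. a plug has been drawn out of its bore: its origin is more than 45 mm above the block's top (z of any of plug_1, plug_2, plug_3, plug_4 in the frame of block above 0.101 m), for 0.04 s.
At the end, for the whole second after the job is handed in: The loose plug rests in the tray, standing or lying: touching it, origin inside its walls and under 60 mm above its underside, slower than 50 mm/s. The other three stand in their own bores: origin within 8 mm sideways and 4 mm below to 2.5 mm above the block's top ((((x of plug_1 in the frame of tray between -0.062 and 0.062 m and y of plug_1 in the frame of tray between -0.047 and 0.047 m and z of plug_1 in the frame of tray between 0 and 0.06 m and linear speed of plug_1 below 0.05 m/s and contact force between plug_1 and tray above 0.3 N) and (horizontal distance between plug_2 and bore_2 below 0.008 m and z of plug_2 in the frame of block between 0.052 and 0.0585 m) and (horizontal distance between plug_3 and bore_3 below 0.008 m and z of plug_3 in the frame of block between 0.052 and 0.0585 m) and (horizontal distance between plug_4 and bore_4 below 0.008 m and z of plug_4 in the frame of block between 0.052 and 0.0585 m)) or ((x of plug_2 in the frame of tray between -0.062 and 0.062 m and y of plug_2 in the frame of tray between -0.047 and 0.047 m and z of plug_2 in the frame of tray between 0 and 0.06 m and linear speed of plug_2 below 0.05 m/s and contact force between plug_2 and tray above 0.3 N) and (horizontal distance between plug_1 and bore_1 below 0.008 m and z of plug_1 in the frame of block between 0.052 and 0.0585 m) and (horizontal distance between plug_3 and bore_3 below 0.008 m and z of plug_3 in the frame of block between 0.052 and 0.0585 m) and (horizontal distance between plug_4 and bore_4 below 0.008 m and z of plug_4 in the frame of block between 0.052 and 0.0585 m)) or ((x of plug_3 in the frame of tray between -0.062 and 0.062 m and y of plug_3 in the frame of tray between -0.047 and 0.047 m and z of plug_3 in the frame of tray between 0 and 0.06 m and linear speed of plug_3 below 0.05 m/s and contact force between plug_3 and tray above 0.3 N) and (horizontal distance between plug_1 and bore_1 below 0.008 m and z of plug_1 in the frame of block between 0.052 and 0.0585 m) and (horizontal distance between plug_2 and bore_2 below 0.008 m and z of plug_2 in the frame of block between 0.052 and 0.0585 m) and (horizontal distance between plug_4 and bore_4 below 0.008 m and z of plug_4 in the frame of block between 0.052 and 0.0585 m)) or ((x of plug_4 in the frame of tray between -0.062 and 0.062 m and y of plug_4 in the frame of tray between -0.047 and 0.047 m and z of plug_4 in the frame of tray between 0 and 0.06 m and linear speed of plug_4 below 0.05 m/s and contact force between plug_4 and tray above 0.3 N) and (horizontal distance between plug_1 and bore_1 below 0.008 m and z of plug_1 in the frame of block between 0.052 and 0.0585 m) and (horizontal distance between plug_2 and bore_2 below 0.008 m and z of plug_2 in the frame of block between 0.052 and 0.0585 m) and (horizontal distance between plug_3 and bore_3 below 0.008 m and z of plug_3 in the frame of block between 0.052 and 0.0585 m)))).
It fails at once if the fingers bear on a plug with more than 25 N in all (squeeze of both fingers plus push or pull) (contact force between the fingers and plug_1 above 25 N or contact force between the fingers and plug_2 above 25 N or contact force between the fingers and plug_3 above 25 N or contact force between the fingers and plug_4 above 25 N).
It fails at once if a plug is dropped or thrown into the tray (faster than 0.9 m/s within it) ((linear speed of plug_1 above 0.9 m/s and distance between plug_1 and tray below 0.08 m) or (linear speed of plug_2 above 0.9 m/s and distance between plug_2 and tray below 0.08 m) or (linear speed of plug_3 above 0.9 m/s and distance between plug_3 and tray below 0.08 m) or (linear speed of plug_4 above 0.9 m/s and distance between plug_4 and tray below 0.08 m)).
It fails at once if a bystander is moved more than 20 mm (distance of any of beaker, dropper_bottle, buffer, marker, timer, screwdriver, vial_3, vial_4, tape_b from where it was at the start of the episode above 0.02 m).
It fails at once if the tray is shoved more than 30 mm (distance of tray from where it was at the start of the episode above 0.03 m).
It also fails if it takes over 72 s, if anything falls off the work surface, if the arm or the gripper's body presses on something with over 40 N, if the wrist force passes 120 N, or if a joint passes its speed limit or range.

ROBOT

A 6-joint arm with a two-finger parallel gripper is mounted at the origin on a cart in front of the work surface, level with it; the furniture and walls round the work are solid. World frame = base frame: x ahead of the robot, y to its left, z up, the work surface at z = 0. Lengths are in m, angles in rad, forces in N, time in s.
With the tool pointing down it reaches from about 0.25 to 0.725 m from the base axis. Payload 4 kg.
Tool frame: the origin (TCP) lies midway between the tips of the shut fingers; the grasp point (between the pads) lies 19 mm behind it; z points along the fingers, y is the line along which they close (so a half turn about z gives the same grasp; the last joint's range is limited). The gripper opens to 85 mm and grips with 20 to 120 N. Pads are 22 mm wide; open, the fingers measure 114 mm over their backs; the gripper's body (76 mm by 85 mm) begins 54 mm behind the grasp point. The pads swing forward as they close: fully open they stand 13 mm farther back than shut.
Start: joints at [-1.208, 0.241, 0.005, 1.335, 0, 1.571], TCP at [0.177, -0.467, 0.199] pointing down, gripper open.
Joint ranges: [-2.72, 2.72], [-1.05, 1.87], [-1.09, 1.28], [-1.99, 2.15], [-1.42, 1.44], [-3.14, 3.14]. Speed limits (rad/s): [2.79, 2.79, 3.14, 3.14, 3.14, 3.14].

INTERFACE

Orientations are given as a unit quaternion [x, y, z, w].
In Python, from workcell import bot gives the robot as it stands. The module is installed in compiled form; this text tells all that it offers.
- The arm moves only by the tool drive_tool, never from a script. Its arguments are lists of equal length, an entry for each row: "slide": the shift along the tool's x, y, z scaled (see below), a list of three; "rotation": the turn, a rotation vector about the tool's x, y, z scaled (see below), a list of three. A call has exactly 8 rows; each row is the pose to reach, as a shift and turn from the pose commanded when the call began, along the tool's axes at that moment; what a row does not reach only later rows make up. The controller multiplies each number of a shift by 250 mm and each number of a turn by 0.5 rad. A row lasts 1/8 s, in which the tool goes at most 62.5 mm and 10.7 degrees, less where a joint would pass 70% of its speed; a pose out of reach is approached as far as the arm can. A call with a number of a shift or a turn outside -1 to 1 is refused whole. A call with a gripper value outside its range is refused whole. "gripper" is the opening, from 0 (shut) to 1 (fully open), set as the call begins (left out, the last holds). The fingers move at their own pace and stop on an object; the grip force is fixed at half the most. Time passes only in rows, so rows that repeat a pose let the fingers close, or fill a call up. It gives the time, the measured TCP pose, the force, the opening and the grip force at its end, in the units of the state.
- bot.get_obs(): the state, without advancing time (a new reading comes with each control period).
- bot.camera(name): name is "scene" or "top" or "wrist"; returns a dict with "image" (384x512x3 uint8, red, green, blue), "z_map" (384x512 float32, m along the optical axis (not along the pixel's ray), 0 where there is no reading), "camera_matrix" (3x3 intrinsics, pixels), "k1" (the pictures are not rectified: a ray, as slopes to the right and down, at radius r is drawn at 1 + k1 r^2 times it, then the intrinsics apply), "xyz" and "orientation" of the camera in the world. Camera axes: x right, y up, looking along -z (the intrinsics and any distortion apply to the point x, -y, -z); pixel columns grow to the right and rows downward; lengths in m; the calibration is good to about 2 mm. A picture is of the moment at which its call begins.
- bot.job_done(): hands the job in; it is judged then, once.
The state is a dict: "clock": time; "joint_pos": joint angles; "joint_vel": joint speeds; "tau": joint torques, N m; "eef_pos": TCP position; "tool_rot": TCP orientation; "ft_force": force on the tool from outside, world axes, zero at the start; "ft_torque": the same for the moment, N m; "grip_width": finger opening in m; "grasp_force": force on a finger pad.
Only numpy, scipy, OpenCV 4.12 (cv2) and the standard library are available. Lean on these libraries where they do the work, as an engineer would, in place of code of your own. Each camera call takes 0.05 s, during which the arm holds its last target. There are 200 camera calls.

## Working session

There is one attempt and no reset: what is moved stays moved. The work goes in short steps, Python scripts to look and compute and a tool call to move; the robot and the scene stay as the last step left them, time stands still between calls to the robot, and variables do not carry over. Pictures are saved under pics/ and viewed, at most 10 in all, crops included, and the job is handed in when it is done.

Besides the shell and the picture viewer there is one more tool, called after ">>>" by a JSON object that holds its "op" and its "data", one argument or row to a line. drive_tool: Moves the arm, as the interface text tells. Shifts and turns lie within -1 to 1; 1 stands for 250 mm of shift or 0.5 rad of turn. Its arguments: {"type":"object","properties":{"slide":{"type":"array","items":{"type":"array","items":{"type":"number"}}},"rotation":{"type":"array","items":{"type":"array","items":{"type":"number"}}},"gripper":{"type":"number"}},"required":["slide","rotation"]}

```bash
mkdir -p pics; cat > h.py <<'E'
import numpy as np, cv2
from scipy.spatial.transform import Rotation as R
from workcell import bot
def shot(n,f):
    c=bot.camera(n); cv2.imwrite('pics/'+f,c['image'][:,:,::-1]); np.savez(''+f[:-4],**c); return c
def rays(c,uv):
    K=np.array(c['camera_matrix']);k=float(c['k1'])
    p=cv2.undistortPoints(np.array(uv,float).reshape(-1,1,2),K,np.array([k,0,0,0,0.]),).reshape(-1,2)
    d=np.c_[p[:,0],-p[:,1],-np.ones(len(p))]
    return R.from_quat(c['orientation']).apply(d)
def onplane(c,uv,z):
    d=rays(c,uv);o=np.array(c['xyz']);return o+d*((z-o[2])/d[:,2])[:,None]
def depthpt(c,uv):
    d=rays(c,uv);o=np.array(c['xyz']);z=np.array([c['z_map'][int(v),int(u)] for u,v in uv]);return o+d*z[:,None]
E
python3 - <<'E'
from h import *
o=bot.get_obs();print({k:np.round(v,3) for k,v in o.items()})
for n in('scene','top'):
    c=shot(n,n+'0.png');print(n,c['xyz'],c['orientation'],c['k1'],c['camera_matrix'])
a=cv2.imread('pics/scene0.png');b=cv2.imread('pics/top0.png')
E
```

```text
{'clock': np.float64(0.0), 'joint_pos': array([-1.208,  0.241,  0.004,  1.335, -0.   ,  1.571]), 'joint_vel': array([ 0.001, -0.002, -0.001, -0.001,  0.001,  0.   ]), 'tau': array([ 1.0000e-03, -3.7232e+01,  2.5241e+01,  1.7000e-02,  0.0000e+00,
        0.0000e+00]), 'eef_pos': array([ 0.177, -0.467,  0.198]), 'tool_rot': array([ 0.984,  0.18 , -0.   , -0.001]), 'ft_force': array([ 0.347, -0.317,  0.334]), 'ft_torque': array([ 0.021,  0.014, -0.04 ]), 'grasp_force': np.float64(0.0), 'grip_width': np.float64(0.085)}
scene [-0.26990251 -1.27351471  0.81755559] [ 0.50569294 -0.1508938  -0.25508942  0.81020682] 0.04627545821959697 [[498.60792047   0.         268.40696303]
 [  0.         498.60792047 181.82779908]
 [  0.           0.           1.        ]]
top [ 0.34289282 -0.04936726  1.36085023] [ 0.06076018 -0.05761669 -0.70253038  0.70671039] 0.031649446259716836 [[393.62758335   0.         256.01252651]
 [  0.         393.62758335 194.24821126]
 [  0.           0.           1.        ]]
```

View pics/top0.png

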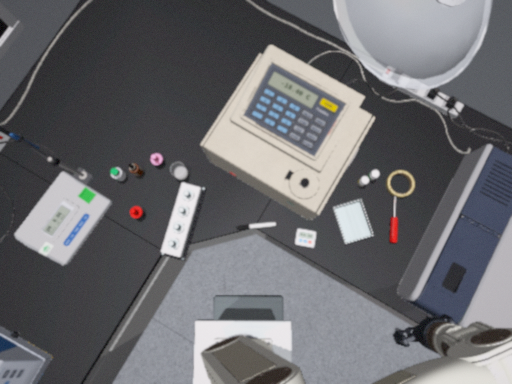

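View pics/scene0.png

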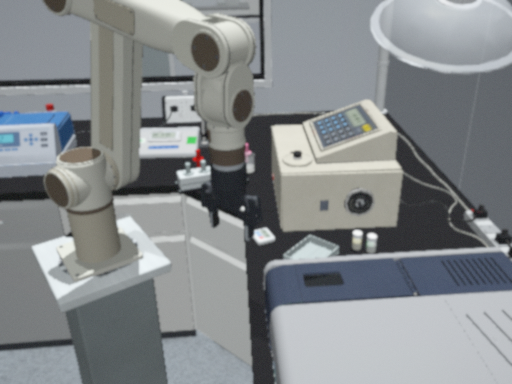

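The top view shows the block at about (182,220) with four plugs in a row, the tray at (353,221), and the bath between them. The marker is at (260,225), the timer at (305,237), the vials at (364,181) and (375,174). The red look-alike at (136,212) and the pink one at (157,159) are off the block, so they aren't the ones meant.

```bash
python3 - <<'E'
from h import *
c=dict(np.load('top0.npz'))
im=c['image'];hsv=cv2.cvtColor(im,cv2.COLOR_RGB2HSV)
# height map
vv,uu=np.mgrid[0:384,0:512];P=depthpt(c,np.c_[uu.ravel(),vv.ravel()]).reshape(384,512,3)
z=P[...,2]
m=((z>0.085)&(z<0.11)).astype(np.uint8);m[:,:160]=0;m[:,205:]=0;m[:180]=0;m[262:]=0
n,l,s,ce=cv2.connectedComponentsWithStats(m)
for i in range(1,n):
    if s[i,4]>3: print('knob?',s[i],ce[i],P[l==i].mean(0).round(4))
m=((z>0.045)&(z<0.07)).astype(np.uint8);m[:,:155]=0;m[:,210:]=0;m[:180]=0;m[262:]=0
pts=P[m>0][:,:2].astype(np.float32);r=cv2.minAreaRect(pts);print('block',r,cv2.boxPoints(r).round(3).tolist(), np.median(z[m>0]))
m=((z>0.012)&(z<0.04)).astype(np.uint8);m[:,:330]=0;m[:,376:]=0;m[:192]=0;m[250:]=0
pts=P[m>0][:,:2].astype(np.float32);r=cv2.minAreaRect(pts);print('tray',r,cv2.boxPoints(r).round(3).tolist(),len(pts))
m=((z>0.15)).astype(np.uint8);m[:,:195]=0;m[:,380:]=0;m[:40]=0;m[225:]=0
print('bath pts', depthpt(c,[(204,146),(318,213),(374,122),(262,180)]).round(3).tolist())
print('others',depthpt(c,[(305,237),(260,225),(364,181),(375,174),(179,171),(136,212),(157,159),(395,230)]).round(3).tolist())
big=cv2.resize(im[170:265,120:215],None,fx=6,fy=6,interpolation=cv2.INTER_CUBIC);cv2.imwrite('pics/c1.png',big[:,:,::-1])
E
```

```text
knob? [183 191   6   6  28] [185.46428571 193.35714286] [0.5588 0.1872 0.0946]
knob? [178 207   6   6  26] [180.69230769 209.5       ] [0.5056 0.2006 0.095 ]
knob? [173 224   6   6  29] [175.5862069  226.27586207] [0.451  0.2146 0.0964]
knob? [168 241   6   5  25] [170.52 243.  ] [0.3977 0.2286 0.096 ]
block ((0.47892963886260986, 0.20834748446941376), (0.06778500229120255, 0.23899880051612854), 75.60505676269531) [[0.35499998927116394, 0.20499999821186066], [0.5860000252723694, 0.1459999978542328], [0.6029999852180481, 0.210999995470047], [0.3720000088214874, 0.2709999978542328]] 0.05728051504520937
tray ((0.4790476858615875, -0.37278085947036743), (0.12939679622650146, 0.10117028653621674), 16.944202423095703) [[0.4020000100135803, -0.34299999475479126], [0.4320000112056732, -0.4399999976158142], [0.5559999942779541, -0.4020000100135803], [0.5260000228881836, -0.3059999942779541]] 194
bath pts [[0.687, 0.116, 0.202], [0.484, -0.228, 0.196], [0.838, -0.465, 0.003], [0.582, -0.061, 0.204]]
others [[0.424, -0.21, 0.018], [0.464, -0.057, 0.017], [0.612, -0.407, 0.053], [0.636, -0.445, 0.053], [0.651, 0.227, 0.017], [0.501, 0.354, 0.063], [0.684, 0.296, 0.054], [0.45, -0.514, 0.02]]
```

View pics/c1.png

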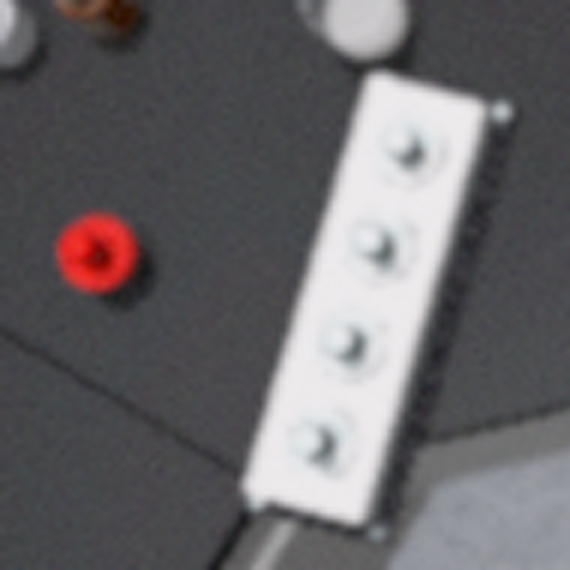

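The crop confirms four grey plugs standing in the white block, at top-view pixels (185,193), (181,209), (176,226) and (171,243). The red one is a look-alike on the worktop. I'll move round the front of the bath, towards the block.

>>> {"op": "drive_tool", "data": {
  "slide": [
    [0.11,-0.08,-0.03],
    [0.22,-0.16,-0.06],
    [0.33,-0.24,-0.09],
    [0.45,-0.33,-0.12],
    [0.57,-0.41,-0.15],
    [0.69,-0.49,-0.18],
    [0.8,-0.57,-0.2],
    [0.9,-0.65,-0.2]
  ],
  "rotation": [
    [0,0,-0.12],
    [0,0,-0.25],
    [0,0,-0.38],
    [0,0,-0.5],
    [0,0,-0.62],
    [0,0,-0.75],
    [0,0,-0.88],
    [0,0,-1]
  ],
  "gripper": 0.45
}}

```text
clock: 1.1
eef_pos: [0.3307, -0.2347, 0.2486]
tool_rot: [0.908, 0.419, 0.0, 0.0]
ft_force: [-0.2, 0.2, 0.3]
grip_width: 0.0384
grasp_force: 0.0
```

```bash
cat >> h.py <<'E'
def plan(target,yaw):
    "slide & rotation numbers to a world target with tool-y at world angle yaw (rad, mod pi)"
    o=bot.get_obs();r=R.from_quat(o['tool_rot']);p=np.array(o['eef_pos'])
    z=np.array([0,0,-1.]);y=np.array([np.cos(yaw),np.sin(yaw),0]);M=np.c_[np.cross(y,z),y,z]
    rv=(r.inv()*R.from_matrix(M)).as_rotvec()
    print('p',p.round(4),'q',np.round(o['joint_pos'],2),'slide',(r.inv().apply(np.array(target)-p)/.25).round(3),'rot',(rv/.5).round(3),'F',np.round(o['ft_force'],2),'w',round(float(o['grip_width']),4),'g',float(o['grasp_force']),'t',float(o['clock']))
YAW=np.arctan2(-.249,.968)
E
python3 -c "
from h import *
plan((0.40,0.0,0.24),YAW);plan((0.505,0.2,0.20),YAW)"
```

```text
p [ 0.3307 -0.2347  0.2486] q [-0.62  0.03 -0.11  1.43  0.    1.66] slide [ 0.894 -0.398  0.034] rot [ 0.    -0.    -0.908] F [-0.16  0.18  0.3 ] w 0.0384 g 0.0 t 1.1
p [ 0.3307 -0.2347  0.2486] q [-0.62  0.03 -0.11  1.43  0.    1.66] slide [ 1.775 -0.597  0.194] rot [ 0.    -0.    -0.908] F [-0.16  0.18  0.3 ] w 0.0384 g 0.0 t 1.1
```

>>> {"op": "drive_tool", "data": {
  "slide": [
    [0.12,-0.05,0.0],
    [0.24,-0.1,0.01],
    [0.36,-0.15,0.01],
    [0.48,-0.2,0.02],
    [0.6,-0.25,0.02],
    [0.72,-0.3,0.03],
    [0.82,-0.35,0.03],
    [0.9,-0.4,0.03]
  ],
  "rotation": [
    [0,0,-0.12],
    [0,0,-0.24],
    [0,0,-0.36],
    [0,0,-0.48],
    [0,0,-0.6],
    [0,0,-0.72],
    [0,0,-0.82],
    [0,0,-0.91]
  ]
}}

```text
clock: 2.1
eef_pos: [0.4003, 0.0014, 0.2406]
tool_rot: [0.79, 0.613, -0.0, -0.0]
ft_force: [0.2, 0.3, -0.0]
grip_width: 0.0386
grasp_force: 0.0
```

```bash
python3 -c "
from h import *
plan((0.478,0.2075,0.25),YAW)"
```

```text
p [0.4003 0.0014 0.2406] q [ 0.    0.03 -0.14  1.41 -0.    1.82] slide [ 0.876  0.096 -0.038] rot [-0.002  0.001  0.002] F [ 0.19  0.3  -0.02] w 0.0386 g 0.0 t 2.1
```

>>> {"op": "drive_tool", "data": {
  "slide": [
    [0.12,0.01,0],
    [0.25,0.03,-0.01],
    [0.38,0.04,-0.02],
    [0.5,0.05,-0.03],
    [0.63,0.07,-0.04],
    [0.76,0.08,-0.04],
    [0.88,0.1,-0.04],
    [0.88,0.1,-0.04]
  ],
  "rotation": [
    [0,0,0],
    [0,0,0],
    [0,0,0],
    [0,0,0],
    [0,0,0],
    [0,0,0],
    [0,0,0],
    [0,0,0]
  ]
}}

```text
clock: 3.1
eef_pos: [0.4798, 0.2084, 0.2498]
tool_rot: [0.79, 0.613, -0.001, -0.0]
ft_force: [0.0, -0.1, -0.7]
grip_width: 0.0383
grasp_force: 0.0
```

```bash
python3 -c "
from h import *
c=shot('wrist','w1.png');print(c['xyz'],c['orientation'])
print(bot.get_obs()['eef_pos'])"
```

```text
[0.497522   0.27527962 0.42567545] [-0.13540306  0.01770278 -0.12382556  0.98286309]
[0.47938079 0.20734371 0.25006052]
```

View pics/w1.png

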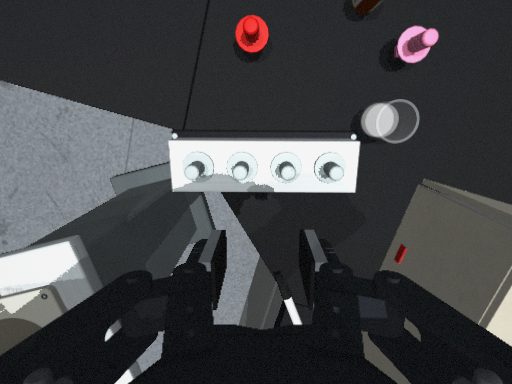

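The wrist view shows the four knob tops at about (193,172), (240,172), (286,172) and (335,173), with the beaker at (380,120). Next I'll measure the knob axes from their tops.

```bash
python3 - <<'E'
from h import *
c=dict(np.load('w1.npz'))
vv,uu=np.mgrid[0:384,0:512];P=depthpt(c,np.c_[uu.ravel(),vv.ravel()]).reshape(384,512,3);z=P[...,2]
B=P[140:200,160:370].reshape(-1,3)
t=B[(B[:,2]>.05)&(B[:,2]<.0585)];print('top z',np.median(t[:,2]));r=cv2.minAreaRect(t[:,:2].astype(np.float32));print(r)
for zl,zh in((.091,.105),):
    m=((z>zl)&(z<zh)).astype(np.uint8);m[:130]=0;m[200:]=0;m[:,:160]=0;m[:,370:]=0
    n,l,s,ce=cv2.connectedComponentsWithStats(m)
    for i in range(1,n):
        if s[i,4]>20:
            q=P[l==i];print(s[i],ce[i].round(1),'med z',np.median(q[:,2]).round(4),cv2.minEnclosingCircle(q[:,:2].astype(np.float32)), onplane(c,[ce[i]],.096).round(4))
E
```

```text
top z 0.056586494209873495
((0.48183494806289673, 0.20865637063980103), (0.06641527265310287, 0.23994123935699463), 75.40142059326172)
[184 165  16  15 185] [191.8 171.8] med z 0.0961 ((0.4009542763233185, 0.2307039350271225), 0.008929803967475891) [[0.4015 0.2307 0.096 ]]
[233 165  15  15 181] [239.9 172.1] med z 0.0961 ((0.45465853810310364, 0.21602119505405426), 0.008852862752974033) [[0.4551 0.2166 0.096 ]]
[280 165  16  16 184] [287.7 172.3] med z 0.0962 ((0.508634626865387, 0.20206372439861298), 0.008953060954809189) [[0.5086 0.2027 0.096 ]]
[328 165  16  16 189] [335.8 172.6] med z 0.0961 ((0.5625613927841187, 0.18777483701705933), 0.008910429663956165) [[0.5622 0.1886 0.096 ]]
```

```bash
python3 -c "
from h import *
plan((0.4547,0.2160,0.067),YAW)"
```

```text
p [0.4794 0.2073 0.2501] q [ 0.41  0.27  0.18  1.48 -0.    2.23] slide [ 0.01  -0.103  0.732] rot [-0.003  0.003  0.   ] F [-0.39  0.65  0.74] w 0.0383 g 0.0 t 3.15
```

>>> {"op": "drive_tool", "data": {
  "slide": [
    [0.01,-0.05,0.1],
    [0.01,-0.1,0.2],
    [0.01,-0.1,0.33],
    [0.01,-0.1,0.45],
    [0.01,-0.1,0.55],
    [0.01,-0.1,0.65],
    [0.01,-0.1,0.73],
    [0.01,-0.1,0.73]
  ],
  "rotation": [
    [0,0,0],
    [0,0,0],
    [0,0,0],
    [0,0,0],
    [0,0,0],
    [0,0,0],
    [0,0,0],
    [0,0,0]
  ],
  "gripper": 0.38
}}

```text
clock: 4.15
eef_pos: [0.4543, 0.2139, 0.0672]
tool_rot: [0.791, 0.612, -0.002, -0.0]
ft_force: [0.5, 0.1, 0.7]
grip_width: 0.0323
grasp_force: 0.0
```

```bash
python3 -c "
from h import *
plan((0.4547,0.2160,0.067),YAW)
c=shot('wrist','w2.png');cv2.imwrite('pics/w2c.png',cv2.resize(c['image'][130:330,130:400,::-1],None,fx=2.5,fy=2.5))"
```

```text
p [0.4543 0.2139 0.0672] q [ 0.44  0.35 -0.21  1.02 -0.    2.27] slide [ 0.008 -0.     0.001] rot [-0.007  0.006 -0.005] F [0.47 0.09 0.69] w 0.0323 g 0.0 t 4.15
```

View pics/w2c.png

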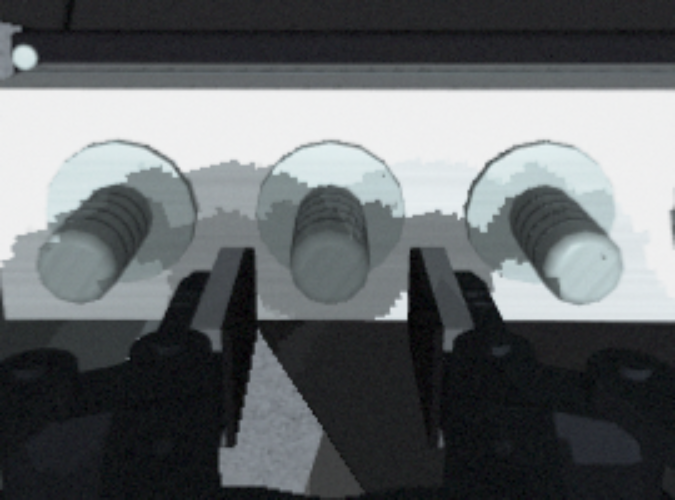

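The crop shows the middle-left knob about centred between the two fingers, top at (330,265). I'll check the fore-and-aft alignment by projecting points into the image.

```bash
python3 - <<'E'
from h import *
c=dict(np.load('w2.npz'));Rm=R.from_quat(c['orientation'])
def proj(p):
    q=Rm.inv().apply(np.array(p)-c['xyz']);q=q*[1,-1,-1]
    return cv2.projectPoints(q.reshape(1,3),np.zeros(3),np.zeros(3),c['camera_matrix'],np.array([float(c['k1']),0,0,0,0]))[0].ravel()
o=bot.get_obs();t=R.from_quat(o['tool_rot']);p=o['eef_pos']
for x in(-.011,.011):
  for z in (0,-.019,-.03): print(x,z,((proj(p+t.apply([x,-.016,z]))-[130,130])*2.5).round(0))
vv,uu=np.mgrid[0:384,0:512];P=depthpt(c,np.c_[uu.ravel(),vv.ravel()]).reshape(384,512,3)
m=(P[...,2]>.094)&(P[...,2]<.098);m[:200]=0;m[255:]=0;m[:,240:245]&=True
n,l,s,ce=cv2.connectedComponentsWithStats(m.astype(np.uint8))
for i in range(1,n):
    if s[i,4]>100: print(s[i],cv2.minEnclosingCircle(P[l==i][:,:2].astype(np.float32)),t.inv().apply(P[l==i].mean(0)-p).round(4))
# finger pad extents
for (u,v) in [(225,232),(302,232),(218,270),(305,270)]: print(t.inv().apply(P[v,u]-p).round(4))
E
```

```text
-0.011 0 [272. 269.]
-0.011 -0.019 [266. 303.]
-0.011 -0.03 [261. 326.]
0.011 0 [270. 189.]
0.011 -0.019 [263. 215.]
0.011 -0.03 [258. 233.]
[144 221  34  31 713] ((0.4007236063480377, 0.2305876612663269), 0.009225393645465374) [ 0.0024 -0.0563 -0.0277]
[246 222  32  30 703] ((0.4543655216693878, 0.2164526879787445), 0.009113756939768791) [ 0.0023 -0.0013 -0.0278]
[346 222  33  30 715] ((0.5084435939788818, 0.20257435739040375), 0.008961146697402) [ 0.0022  0.0539 -0.0279]
[449 223  33  29 721] ((0.5622856616973877, 0.1885312795639038), 0.00886506587266922) [ 0.0022  0.1094 -0.0279]
[ 0.0105 -0.0192 -0.0404]
[ 0.0104  0.0192 -0.0402]
[ 0.0071 -0.0183 -0.0706]
[ 0.0071  0.0166 -0.0707]
```

```bash
python3 - <<'E'
from h import *
c=dict(np.load('w2.npz'))
o=bot.get_obs();t=R.from_quat(o['tool_rot']);p=o['eef_pos']
vv,uu=np.mgrid[0:384,0:512];P=depthpt(c,np.c_[uu.ravel(),vv.ravel()])
T=t.inv().apply(P-p).reshape(384,512,3)
for u in (212,220,226,231,296,302,310):
    print(u,[(v,*(T[v,u]*1000).round(0).astype(int)) for v in range(222,262,4)])
m=(np.abs(T[...,1])>.0135)&(np.abs(T[...,1])<.035)&(T[...,2]>-.06)&(T[...,2]<-.002)&(np.abs(T[...,0])<.02)
print(m.sum(),np.percentile(T[m][:,2],[90,99,100]))
E
```

```text
212 [(222, np.int64(-5), np.int64(-35), np.int64(13)), (226, np.int64(-8), np.int64(-35), np.int64(12)), (230, np.int64(-11), np.int64(-36), np.int64(12)), (234, np.int64(-14), np.int64(-36), np.int64(13)), (238, np.int64(6), np.int64(-26), np.int64(-39)), (242, np.int64(7), np.int64(-25), np.int64(-44)), (246, np.int64(10), np.int64(-23), np.int64(-56)), (250, np.int64(11), np.int64(-22), np.int64(-61)), (254, np.int64(11), np.int64(-22), np.int64(-64)), (258, np.int64(11), np.int64(-21), np.int64(-69))]
220 [(222, np.int64(-4), np.int64(-30), np.int64(11)), (226, np.int64(-7), np.int64(-30), np.int64(11)), (230, np.int64(11), np.int64(-22), np.int64(-39)), (234, np.int64(11), np.int64(-21), np.int64(-44)), (238, np.int64(11), np.int64(-20), np.int64(-48)), (242, np.int64(11), np.int64(-20), np.int64(-53)), (246, np.int64(11), np.int64(-19), np.int64(-56)), (250, np.int64(11), np.int64(-19), np.int64(-60)), (254, np.int64(11), np.int64(-18), np.int64(-65)), (258, np.int64(11), np.int64(-18), np.int64(-68))]
226 [(222, np.int64(-5), np.int64(-26), np.int64(12)), (226, np.int64(-7), n
[... 1787 characters left out ...]
6)), (250, np.int64(11), np.int64(17), np.int64(-60)), (254, np.int64(11), np.int64(16), np.int64(-64)), (258, np.int64(10), np.int64(16), np.int64(-66))]
310 [(222, np.int64(-5), np.int64(32), np.int64(12)), (226, np.int64(-7), np.int64(32), np.int64(11)), (230, np.int64(-10), np.int64(32), np.int64(12)), (234, np.int64(-13), np.int64(32), np.int64(11)), (238, np.int64(11), np.int64(22), np.int64(-48)), (242, np.int64(10), np.int64(22), np.int64(-51)), (246, np.int64(11), np.int64(21), np.int64(-57)), (250, np.int64(11), np.int64(20), np.int64(-61)), (254, np.int64(11), np.int64(19), np.int64(-64)), (258, np.int64(11), np.int64(19), np.int64(-67))]
1604 [-0.03917829 -0.03391444 -0.03249081]
```

```bash
python3 - <<'E'
from h import *
c=dict(np.load('scene0.npz'))
vv,uu=np.mgrid[0:384,0:512];P=depthpt(c,np.c_[uu.ravel(),vv.ravel()]).reshape(384,512,3)
for (us,vs) in (((205,222),(205,228)),((240,262),(220,245))):
    Q=P[vs[0]:vs[1],us[0]:us[1]].reshape(-1,3)
    q=R.from_quat([.984,.18,0,0]).inv().apply(Q-[.177,-.467,.199]);k=(abs(q[:,0])<.04)&(abs(q[:,1])<.08)&(q[:,2]<.05)
    print((q[k]*1000)[np.argsort(-q[k][:,2])[:5]].round(0).tolist())
c=shot('scene','s2.png');cv2.imwrite('pics/s2c.png',cv2.resize(c['image'][110:260,130:330,::-1],None,fx=4,fy=4,interpolation=cv2.INTER_CUBIC))
E
```

```text
[[0.0, -43.0, -46.0], [-7.0, -43.0, -47.0], [7.0, -43.0, -47.0], [3.0, -42.0, -48.0], [-3.0, -43.0, -48.0]]
[[3.0, 48.0, -46.0], [-4.0, 48.0, -47.0], [-4.0, 51.0, -47.0], [-1.0, 49.0, -48.0], [-10.0, 45.0, -49.0]]
```

View pics/s2c.png

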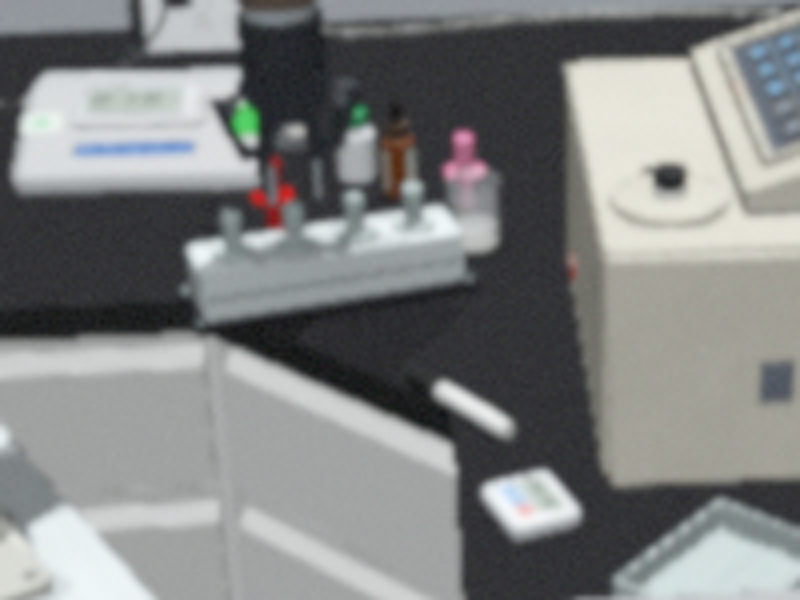

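Both cameras show the real fingertips 38 mm behind the reported TCP, at about z 0.105 m, so they are above the knob tops. I'll go down by that much more, in steps, watching the force.

>>> {"op": "drive_tool", "data": {
  "slide": [
    [0.01,-0.004,0],
    [0.01,-0.004,0.02],
    [0.01,-0.004,0.04],
    [0.01,-0.004,0.06],
    [0.01,-0.004,0.08],
    [0.01,-0.004,0.1],
    [0.01,-0.004,0.12],
    [0.01,-0.004,0.12]
  ],
  "rotation": [
    [0,0,0],
    [0,0,0],
    [0,0,0],
    [0,0,0],
    [0,0,0],
    [0,0,0],
    [0,0,0],
    [0,0,0]
  ]
}}

```text
clock: 5.25
eef_pos: [0.4554, 0.2182, 0.038]
tool_rot: [0.791, 0.612, -0.001, -0.0]
ft_force: [-0.4, 0.3, 0.2]
grip_width: 0.0327
grasp_force: 0.0
```

```bash
cat >> h.py <<'E'
def look(f):
    c=shot('wrist',f);o=bot.get_obs();t=R.from_quat(o['tool_rot']);p=o['eef_pos']
    vv,uu=np.mgrid[0:384,0:512];P=depthpt(c,np.c_[uu.ravel(),vv.ravel()]).reshape(384,512,3)
    m=(P[...,2]>.093)&(P[...,2]<.1);T=t.inv().apply((P-p).reshape(-1,3)).reshape(P.shape)
    m&=(np.abs(T[...,0])<.03)
    n,l,s,ce=cv2.connectedComponentsWithStats(m.astype(np.uint8))
    for i in range(1,n):
        if 100<s[i,4]<3000:
            q=P[l==i];a=cv2.minEnclosingCircle(q[:,:2].astype(np.float32));print('knob',s[i],np.round(a[0],4),round(a[1],4),(T[l==i].mean(0)*1000).round(1))
    a=(np.abs(T[...,1])>.008)&(np.abs(T[...,1])<.035)&(T[...,2]>-.055)&(T[...,2]<-.034)&(np.abs(T[...,0])<.013)&(T[...,0]>.009)
    for sg in(-1,1):
        b=a&(T[...,1]*sg>0)
        if b.any(): print('finger',sg,b.sum(),(T[b].min(0)*1000).round(1),(T[b].max(0)*1000).round(1))
    return c,P,T
E
python3 -c "
from h import *
plan((0.4547,0.2160,0.031),YAW);look('w3.png')"
```

```text
p [0.4554 0.2182 0.038 ] q [ 0.45  0.38 -0.24  0.95  0.    2.27] slide [-0.009 -0.001  0.028] rot [-0.002  0.001 -0.002] F [-0.38  0.32  0.2 ] w 0.0327 g 0.0 t 5.25
knob [210 243  19  50 193] [0.4373 0.2238] 0.012 [  6.7 -17.9 -58.2]
knob [297 243  19  50 192] [0.4745 0.2141] 0.0117 [  6.5  18.1 -58.4]
knob [120 253  41  26 576] [0.4014 0.2319] 0.0091 [  2.6 -56.4 -57.4]
knob [ 242  253   39   36 1039] [0.4546 0.2168] 0.0091 [ -0.8  -0.5 -57.8]
knob [362 253  41  24 545] [0.5085 0.2027] 0.009 [  2.6  54.9 -57.4]
knob [484 254  28  37 764] [0.5623 0.1883] 0.0092 [ -1.7 107.  -57.5]
finger -1 230 [  9.1 -22.8 -55. ] [ 12.3 -15.9 -36.6]
finger 1 230 [  9.   16.2 -54.9] [ 12.2  23.  -36.3]
```

>>> {"op": "drive_tool", "data": {
  "slide": [
    [0,0,0.01],
    [0,0,0.024],
    [0,0,0.024],
    [0,0,0.024],
    [0,0,0.024],
    [0,0,0.024],
    [0,0,0.024],
    [0,0,0.024]
  ],
  "rotation": [
    [0,0,0],
    [0,0,0],
    [0,0,0],
    [0,0,0],
    [0,0,0],
    [0,0,0],
    [0,0,0],
    [0,0,0]
  ],
  "gripper": 0.25
}}

```text
clock: 6.3
eef_pos: [0.4558, 0.2184, 0.0325]
tool_rot: [0.791, 0.612, 0.0, -0.0]
ft_force: [-0.2, -0.2, -0.4]
grip_width: 0.0214
grasp_force: 0.0
```

```bash
python3 -c "
from h import *
plan((0.4547,0.2160,0.031),YAW);look('w4.png')"
```

```text
p [0.4558 0.2184 0.0325] q [ 0.45  0.39 -0.25  0.93  0.    2.27] slide [-0.01  -0.002  0.006] rot [ 0.    -0.    -0.002] F [-0.19 -0.24 -0.35] w 0.0214 g 0.0 t 6.3
knob [206 248  34  54 229] [0.4424 0.2227] 0.012 [  7.7 -13.8 -63.7]
knob [286 249  34  52 226] [0.4703 0.2156] 0.012 [  7.6  14.6 -63.7]
knob [114 258  37  31 654] [0.4003 0.2326] 0.0089 [  2.2 -57.3 -63.2]
knob [ 241  259   40   38 1122] [0.4548 0.2166] 0.0091 [ -0.8  -0.7 -63.5]
knob [369 259  39  28 560] [0.5096 0.2036] 0.0093 [  2.5  56.1 -63.2]
knob [492 263  20  35 495] [0.5603 0.1888] 0.0086 [ -2.  105.  -62.9]
finger -1 216 [  9.1 -17.  -55. ] [ 12.3 -10.2 -36.1]
finger 1 218 [  9.   10.9 -55. ] [ 12.2  17.7 -34.4]
```

>>> {"op": "drive_tool", "data": {
  "slide": [
    [0,0.001,0],
    [0,0.002,0],
    [0,0.003,0],
    [0,0.004,0],
    [0,0.005,0],
    [0,0.006,0],
    [0,0.007,0],
    [0,0.008,0]
  ],
  "rotation": [
    [0,0,0],
    [0,0,0],
    [0,0,0],
    [0,0,0],
    [0,0,0],
    [0,0,0],
    [0,0,0],
    [0,0,0]
  ]
}}

```text
clock: 7.35
eef_pos: [0.4567, 0.2181, 0.0325]
tool_rot: [0.791, 0.612, -0.001, -0.001]
ft_force: [-5.8, 2.1, 3.8]
grip_width: 0.0211
grasp_force: 2.9
```

```bash
python3 -c "
from h import *
plan((0.4547,0.2160,0.031),YAW);look('w5.png')" | grep -E "^p|241|24. "
```

```text
p [0.4567 0.2181 0.0325] q [ 0.44  0.39 -0.25  0.93  0.    2.27] slide [-0.01  -0.006  0.006] rot [-0.004 -0.    -0.002] F [-5.76  2.07  3.82] w 0.0211 g 2.901697235793108 t 7.35
knob [ 206  248   73   53 1357] [0.4487 0.2209] 0.0167 [  0.7  -3.4 -63.6]
knob [286 249  34  52 230] [0.4715 0.2153] 0.0118 [  7.8  14.5 -63.8]
```

>>> {"op": "drive_tool", "data": {
  "slide": [
    [0,-0.01,0],
    [0,-0.01,-0.08],
    [0,-0.01,-0.16],
    [0,0.1,-0.16],
    [0,0.212,-0.16],
    [0,0.212,-0.14],
    [0,0.212,-0.05],
    [0,0.212,0]
  ],
  "rotation": [
    [0,0,0],
    [0,0,0],
    [0,0,0],
    [0,0,0],
    [0,0,0],
    [0,0,0],
    [0,0,0],
    [0,0,0]
  ],
  "gripper": 0.27
}}

```text
clock: 8.4
eef_pos: [0.5077, 0.2042, 0.031]
tool_rot: [0.791, 0.612, -0.001, -0.0]
ft_force: [-0.1, 0.1, 0.4]
grip_width: 0.023
grasp_force: 0.0
```

```bash
python3 -c "
from h import *
plan((0.4547,0.2160,0.031),YAW);look('w6.png')"
```

```text
p [0.5077 0.2042 0.031 ] q [ 0.38  0.46 -0.13  0.98 -0.    2.21] slide [-0.007 -0.217  0.   ] rot [-0.003  0.003 -0.002] F [-0.13  0.12  0.38] w 0.023 g 0.0 t 8.4
knob [212 249  26  53 208] [0.4951 0.2088] 0.0116 [  8.2 -12.8 -66.7]
knob [288 250  19  52 200] [0.5226 0.2014] 0.0116 [  7.9  14.5 -67.2]
knob [117 259  39  28 531] [0.455  0.2187] 0.0089 [  3.8 -54.8 -65.9]
knob [  0 260  31  39 898] [0.4021 0.2305] 0.0087 [-1.000e-01 -1.057e+02 -6.570e+01]
knob [ 245  260   41   38 1151] [0.5093 0.2026] 0.0093 [  0.2   2.2 -66.4]
knob [376 261  38  28 618] [0.5635 0.1899] 0.0089 [  3.2  58.7 -66.4]
finger -1 202 [  9.2 -17.  -55. ] [ 12.8 -10.3 -38.3]
finger 1 200 [  9.   12.5 -55. ] [ 12.6  19.2 -37.8]
```

>>> {"op": "drive_tool", "data": {
  "slide": [
    [0,-0.002,0],
    [0,-0.004,0],
    [0,-0.006,0],
    [0,-0.007,0],
    [0,-0.008,0],
    [0,-0.009,0],
    [0,-0.01,0],
    [0,-0.01,0]
  ],
  "rotation": [
    [0,0,0],
    [0,0,0],
    [0,0,0],
    [0,0,0],
    [0,0,0],
    [0,0,0],
    [0,0,0],
    [0,0,0]
  ]
}}

```text
clock: 9.45
eef_pos: [0.5067, 0.2052, 0.0325]
tool_rot: [0.791, 0.612, 0.0, 0.0]
ft_force: [-0.7, -0.4, 0.6]
grip_width: 0.0233
grasp_force: 0.1
```

>>> {"op": "drive_tool", "data": {
  "slide": [
    [0,-0.001,0],
    [0,-0.002,0],
    [0,-0.003,0],
    [0,-0.004,0],
    [0,-0.005,0],
    [0,-0.006,0],
    [0,-0.007,0],
    [0,-0.008,0]
  ],
  "rotation": [
    [0,0,0],
    [0,0,0],
    [0,0,0],
    [0,0,0],
    [0,0,0],
    [0,0,0],
    [0,0,0],
    [0,0,0]
  ]
}}

```text
clock: 10.45
eef_pos: [0.5061, 0.2055, 0.0329]
tool_rot: [0.791, 0.612, 0.001, 0.001]
ft_force: [4.7, -1.8, -1.2]
grip_width: 0.0232
grasp_force: 3.0
```

```bash
python3 -c "
from h import *
plan((0.4547,0.2160,0.031),YAW);look('w7.png')"
```

```text
p [0.5061 0.2055 0.0329] q [ 0.39  0.46 -0.14  0.97 -0.    2.21] slide [-0.011 -0.21   0.007] rot [ 0.005 -0.001 -0.003] F [ 4.66 -1.82 -1.17] w 0.0232 g 2.997046373784542 t 10.45
knob [ 248  247   74   52 1371] [0.516  0.2032] 0.0169 [  0.6   5.  -63.3]
knob [204 248  34  53 240] [0.4916 0.2101] 0.012 [  7.4 -14.9 -63.4]
knob [124 259  38  25 428] [0.4551 0.2182] 0.0087 [  3.2 -53.4 -62.8]
knob [377 259  40  31 687] [0.5629 0.1893] 0.009 [  1.5  60.  -62.8]
knob [   0  261   39   37 1147] [0.4013 0.2304] 0.0093 [  -1.1 -105.8  -63.2]
finger -1 218 [  9.2 -17.9 -54.8] [ 12.2 -11.1 -36.9]
finger 1 220 [  9.2  11.8 -55. ] [ 12.2  18.6 -36.2]
```

>>> {"op": "drive_tool", "data": {
  "slide": [
    [0,0.018,0],
    [0,0.02,-0.08],
    [0,0.02,-0.16],
    [0,0.13,-0.16],
    [0,0.246,-0.16],
    [0,0.246,-0.14],
    [0,0.246,-0.05],
    [0,0.246,0]
  ],
  "rotation": [
    [0,0,0],
    [0,0,0],
    [0,0,0],
    [0,0,0],
    [0,0,0],
    [0,0,0],
    [0,0,0],
    [0,0,0]
  ]
}}

```text
clock: 11.5
eef_pos: [0.5616, 0.1903, 0.0306]
tool_rot: [0.79, 0.612, -0.002, -0.001]
ft_force: [-0.2, -1.3, -0.5]
grip_width: 0.023
grasp_force: 0.0
```

```bash
python3 -c "
from h import *
plan((0.4547,0.2160,0.031),YAW);look('w8.png')"
```

```text
p [0.5616 0.1903 0.0306] q [0.33 0.54 0.   1.03 0.   2.15] slide [-0.007 -0.44   0.   ] rot [-0.009  0.003 -0.001] F [-0.22 -1.3  -0.47] w 0.023 g 0.0 t 11.5
knob [219 250  19  52 201] [0.5482 0.1945] 0.012 [  8.  -12.7 -67.4]
knob [289 250  18  52 201] [0.5761 0.1874] 0.0119 [  8.1  14.4 -67.6]
knob [  0 260  31  39 911] [0.4563 0.2162] 0.009 [  -0.2 -105.7  -65.9]
knob [117 260  37  27 519] [0.5089 0.2052] 0.0083 [  3.8 -55.1 -66.3]
knob [ 245  261   41   38 1154] [0.563  0.1885] 0.009 [  0.    2.1 -66.9]
finger -1 202 [  9.2 -17.2 -55. ] [ 12.6 -10.5 -38. ]
finger 1 203 [  9.   12.3 -54.7] [ 12.8  19.1 -38.2]
```

Same offset as before. I'll push plug 4 the same way, 4 mm.

>>> {"op": "drive_tool", "data": {
  "slide": [
    [0,-0.003,0],
    [0,-0.006,0],
    [0,-0.008,0],
    [0,-0.01,0],
    [0,-0.012,0],
    [0,-0.014,0],
    [0,-0.016,0],
    [0,-0.018,0]
  ],
  "rotation": [
    [0,0,0],
    [0,0,0],
    [0,0,0],
    [0,0,0],
    [0,0,0],
    [0,0,0],
    [0,0,0],
    [0,0,0]
  ]
}}

```text
clock: 12.55
eef_pos: [0.5606, 0.1914, 0.0328]
tool_rot: [0.791, 0.612, 0.001, 0.0]
ft_force: [2.0, -0.9, -0.1]
grip_width: 0.0233
grasp_force: 1.0
```

```bash
python3 -c "
from h import *
plan((0.4547,0.2160,0.031),YAW);look('w9.png')"
```

```text
p [0.5606 0.1914 0.0328] q [ 0.33  0.54 -0.    1.03 -0.    2.15] slide [-0.011 -0.435  0.006] rot [ 0.003 -0.    -0.003] F [ 2.03 -0.86 -0.15] w 0.0233 g 0.9999758563935757 t 12.55
knob [219 248  19  52 195] [0.5477 0.1961] 0.0114 [  7.6 -13.1 -63.9]
knob [ 248  248   59   54 1312] [0.5676 0.1917] 0.0152 [  0.1   4.3 -63.4]
knob [   0  260   38   38 1137] [0.4559 0.2164] 0.0096 [  -1.1 -105.9  -63.2]
knob [122 260  37  25 443] [0.5086 0.2052] 0.0088 [  3.  -54.1 -62.9]
finger -1 219 [  9.1 -17.7 -54.9] [ 12.3 -11.1 -36.5]
finger 1 216 [  9.2  11.9 -54.9] [ 12.4  18.6 -37.1]
```

>>> {"op": "drive_tool", "data": {
  "slide": [
    [0,-0.001,0],
    [0,-0.002,0],
    [0,-0.003,0],
    [0,-0.004,0],
    [0,-0.005,0],
    [0,-0.006,0],
    [0,-0.006,0],
    [0,-0.006,0]
  ],
  "rotation": [
    [0,0,0],
    [0,0,0],
    [0,0,0],
    [0,0,0],
    [0,0,0],
    [0,0,0],
    [0,0,0],
    [0,0,0]
  ]
}}

```text
clock: 13.6
eef_pos: [0.5603, 0.1915, 0.0329]
tool_rot: [0.791, 0.612, 0.001, 0.001]
ft_force: [7.0, -2.7, 0.3]
grip_width: 0.0228
grasp_force: 3.3
```

Plugs 2, 3 and 4 all push back hard at under 1 mm of travel. Now plug 1.

>>> {"op": "drive_tool", "data": {
  "slide": [
    [0,0.024,0],
    [0,0.024,-0.08],
    [0,0.024,-0.16],
    [0,-0.2,-0.16],
    [0,-0.42,-0.16],
    [0,-0.64,-0.16],
    [0,-0.64,-0.1],
    [0,-0.64,-0.06]
  ],
  "rotation": [
    [0,0,0],
    [0,0,0],
    [0,0,0],
    [0,0,0],
    [0,0,0],
    [0,0,0],
    [0,0,0],
    [0,0,0]
  ],
  "gripper": 0.3
}}

```text
clock: 14.6
eef_pos: [0.402, 0.232, 0.0469]
tool_rot: [0.79, 0.613, -0.001, -0.001]
ft_force: [-0.1, 0.7, 0.5]
grip_width: 0.0253
grasp_force: 0.0
```

```bash
python3 -c "
from h import *
plan((0.4008,0.2313,0.031),YAW);look('w10.png')"
```

```text
p [0.402  0.232  0.0469] q [ 0.52  0.3  -0.34  0.93  0.    2.35] slide [-0.004 -0.004  0.064] rot [-0.004  0.001  0.   ] F [-0.09  0.65  0.51] w 0.0253 g 0.0 t 14.6
knob [221 235  17  45 143] [0.3873 0.2366] 0.0117 [  8.1 -14.5 -50.8]
knob [288 235  17  48 146] [0.4173 0.2292] 0.0115 [  8.   14.9 -51. ]
knob [242 244  36  34 926] [0.4007 0.2307] 0.0092 [ -0.1  -1.3 -50.3]
knob [355 244  38  30 769] [0.4542 0.2165] 0.0093 [  1.3  54.  -50.4]
knob [ 469  245   41   35 1070] [0.5082 0.2029] 0.0094 [ -0.5 108.6 -50.5]
finger -1 208 [  9.1 -19.1 -55. ] [ 12.6 -12.5 -35.4]
finger 1 201 [  9.2  12.9 -54.9] [ 12.7  19.7 -34.9]
```

>>> {"op": "drive_tool", "data": {
  "slide": [
    [0,-0.002,0.02],
    [0,-0.004,0.04],
    [0,-0.004,0.058],
    [0,-0.004,0.058],
    [0,-0.004,0.058],
    [0,-0.004,0.058],
    [0,-0.004,0.058],
    [0,-0.004,0.058]
  ],
  "rotation": [
    [0,0,0],
    [0,0,0],
    [0,0,0],
    [0,0,0],
    [0,0,0],
    [0,0,0],
    [0,0,0],
    [0,0,0]
  ],
  "gripper": 0.25
}}

```text
clock: 15.65
eef_pos: [0.4027, 0.2322, 0.0331]
tool_rot: [0.791, 0.612, 0.0, 0.0]
ft_force: [-0.3, 0.6, 0.1]
grip_width: 0.0212
grasp_force: 0.0
```

>>> {"op": "drive_tool", "data": {
  "slide": [
    [0,0.003,0],
    [0,0.005,0],
    [0,0.007,0],
    [0,0.009,0],
    [0,0.011,0],
    [0,0.013,0],
    [0,0.014,0],
    [0,0.014,0]
  ],
  "rotation": [
    [0,0,0],
    [0,0,0],
    [0,0,0],
    [0,0,0],
    [0,0,0],
    [0,0,0],
    [0,0,0],
    [0,0,0]
  ]
}}

```text
clock: 16.65
eef_pos: [0.406, 0.2312, 0.033]
tool_rot: [0.791, 0.612, 0.0, 0.0]
ft_force: [-0.4, 0.1, -0.3]
grip_width: 0.0214
grasp_force: 0.5
```

```bash
python3 -c "
from h import *
plan((0.4008,0.2313,0.031),YAW);look('w11.png')"
```

```text
p [0.406  0.2312 0.033 ] q [ 0.52  0.32 -0.35  0.9  -0.    2.34] slide [-0.005 -0.02   0.008] rot [ 0.     0.    -0.002] F [-0.44  0.11 -0.34] w 0.0214 g 0.4549018515604075 t 16.65
knob [ 221  248   58   54 1294] [0.4011 0.2347] 0.0149 [  0.6  -2.8 -63.1]
knob [286 248  19  54 190] [0.4194 0.2286] 0.0116 [  7.5  13.1 -63.6]
knob [360 258  37  24 405] [0.456  0.2189] 0.0086 [  3.5  52.  -62.6]
knob [480 260  32  37 894] [0.5078 0.2028] 0.0092 [ -1.3 102.7 -62.7]
finger -1 216 [  9.1 -16.9 -55. ] [ 12.2 -10.3 -34.7]
finger 1 217 [  9.   10.9 -55. ] [ 12.3  17.7 -35.5]
```

>>> {"op": "drive_tool", "data": {
  "slide": [
    [0,0.002,0],
    [0,0.004,0],
    [0,0.004,0],
    [0,0.004,0],
    [0,0.004,0],
    [0,0.004,0],
    [0,0.004,0],
    [0,0.004,0]
  ],
  "rotation": [
    [0,0,0],
    [0,0,0],
    [0,0,0],
    [0,0,0],
    [0,0,0],
    [0,0,0],
    [0,0,0],
    [0,0,0]
  ]
}}

```text
clock: 17.7
eef_pos: [0.4071, 0.231, 0.033]
tool_rot: [0.791, 0.612, 0.0, 0.0]
ft_force: [-0.1, 0.0, 0.3]
grip_width: 0.0214
grasp_force: 0.1
```

>>> {"op": "drive_tool", "data": {
  "slide": [
    [0,-0.005,0],
    [0,-0.01,0],
    [0,-0.013,0],
    [0,-0.016,0],
    [0,-0.016,0],
    [0,-0.016,0],
    [0,-0.016,0],
    [0,-0.016,0]
  ],
  "rotation": [
    [0,0,0],
    [0,0,0],
    [0,0,0],
    [0,0,0],
    [0,0,0],
    [0,0,0],
    [0,0,0],
    [0,0,0]
  ],
  "gripper": 0.225
}}

```text
clock: 18.7
eef_pos: [0.4031, 0.232, 0.033]
tool_rot: [0.791, 0.612, -0.0, -0.0]
ft_force: [0.2, -0.3, -0.2]
grip_width: 0.0188
grasp_force: 0.1
```

```bash
python3 -c "
from h import *
plan((0.4008,0.2313,0.031),YAW);look('w12.png')"
```

```text
p [0.4031 0.232  0.033 ] q [ 0.52  0.32 -0.36  0.9   0.    2.35] slide [-0.005 -0.008  0.008] rot [-0.    -0.    -0.002] F [ 0.21 -0.27 -0.24] w 0.0188 g 0.07183575304225087 t 18.7
knob [209 247  33  50 224] [0.3904 0.2362] 0.0118 [  7.8 -13.1 -63.1]
knob [ 244  248   58   49 1286] [0.409  0.2328] 0.0148 [  0.6   2.3 -63.1]
knob [365 259  39  28 553] [0.4551 0.2181] 0.0093 [  2.5  54.8 -62.7]
knob [488 260  24  37 648] [0.5072 0.2029] 0.0092 [ -1.7 104.3 -62.5]
finger -1 214 [  9.3 -15.9 -54.8] [ 12.3  -9.2 -35.5]
finger 1 218 [  9.1   9.9 -55. ] [ 12.5  16.5 -34.4]
```

Plug 1 is the loose one: it moved 4–5 mm with under 1 N. I'll close the grip in tiny steps and watch the pad force.

>>> {"op": "drive_tool", "data": {
  "slide": [
    [0,0,0],
    [0,0,0],
    [0,0,0],
    [0,0,0],
    [0,0,0],
    [0,0,0],
    [0,0,0],
    [0,0,0]
  ],
  "rotation": [
    [0,0,0],
    [0,0,0],
    [0,0,0],
    [0,0,0],
    [0,0,0],
    [0,0,0],
    [0,0,0],
    [0,0,0]
  ],
  "gripper": 0.211
}}

```text
clock: 19.75
eef_pos: [0.4032, 0.232, 0.033]
tool_rot: [0.791, 0.612, 0.0, 0.0]
ft_force: [0.8, -0.3, -0.2]
grip_width: 0.0182
grasp_force: 1.3
```

>>> {"op": "drive_tool", "data": {
  "slide": [
    [0,0,0],
    [0,0,0],
    [0,0,0],
    [0,0,0],
    [0,0,0],
    [0,0,0],
    [0,0,0],
    [0,0,0]
  ],
  "rotation": [
    [0,0,0],
    [0,0,0],
    [0,0,0],
    [0,0,0],
    [0,0,0],
    [0,0,0],
    [0,0,0],
    [0,0,0]
  ],
  "gripper": 0.207
}}

```text
clock: 20.75
eef_pos: [0.4032, 0.232, 0.0331]
tool_rot: [0.791, 0.612, 0.0, 0.0]
ft_force: [0.9, -1.1, 0.4]
grip_width: 0.0177
grasp_force: 5.9
```

>>> {"op": "drive_tool", "data": {
  "slide": [
    [0,0,0],
    [0,0,0],
    [0,0,-0.01],
    [0,0,-0.02],
    [0,0,-0.035],
    [0,0,-0.05],
    [0,0,-0.07],
    [0,0,-0.09]
  ],
  "rotation": [
    [0,0,0],
    [0,0,0],
    [0,0,0],
    [0,0,0],
    [0,0,0],
    [0,0,0],
    [0,0,0],
    [0,0,0]
  ],
  "gripper": 0.2055
}}

```text
clock: 21.75
eef_pos: [0.4031, 0.232, 0.0559]
tool_rot: [0.791, 0.612, 0.0, -0.0]
ft_force: [0.0, -0.6, -1.2]
grip_width: 0.0179
grasp_force: 7.8
```

```bash
cat >> h.py <<'E'
def held(f):
    c=shot('wrist',f);o=bot.get_obs();t=R.from_quat(o['tool_rot']);p=o['eef_pos']
    vv,uu=np.mgrid[0:384,0:512];P=depthpt(c,np.c_[uu.ravel(),vv.ravel()]);T=t.inv().apply(P-p).reshape(384,512,3)
    m=(np.abs(T[...,0])<.03)&(np.abs(T[...,1])<.025)&(T[...,2]>-.07)&(T[...,2]<.03);Q=T[m]
    # collar pts: outermost, knob-top z
    k=(np.abs(Q[:,1])<.008);print('z hist',np.histogram(Q[k][:,2]*1000,bins=range(-70,31,5)))
E
python3 -c "
from h import *
plan((0.4008,0.2313,0.031),YAW);held('w13.png')"
```

```text
p [0.4031 0.232  0.0559] q [ 0.52  0.29 -0.33  0.95  0.    2.35] slide [-0.005 -0.008  0.1  ] rot [ 0.    -0.    -0.002] F [ 0.05 -0.58 -1.2 ] w 0.0179 g 7.752799071022309 t 21.75
z hist (array([   0, 1050,  199,  161,  144,  145,  126,   94,  701,   23,    0,
          0,    0,  375,  421,    4,    5,    5,    3,    4]), array([-70, -65, -60, -55, -50, -45, -40, -35, -30, -25, -20, -15, -10,
        -5,   0,   5,  10,  15,  20,  25,  30]))
```

The plug is rising with the tool, with the knob top still at −63 mm in the tool frame. I'll keep lifting.

>>> {"op": "drive_tool", "data": {
  "slide": [
    [0,0,-0.04],
    [0,0,-0.09],
    [0,0,-0.15],
    [0,0,-0.22],
    [0,0,-0.29],
    [0,0,-0.35],
    [0,0,-0.4],
    [0,0,-0.42]
  ],
  "rotation": [
    [0,0,0],
    [0,0,0],
    [0,0,0],
    [0,0,0],
    [0,0,0],
    [0,0,0],
    [0,0,0],
    [0,0,0]
  ]
}}

```text
clock: 22.8
eef_pos: [0.4036, 0.2323, 0.1617]
tool_rot: [0.791, 0.612, 0.001, 0.0]
ft_force: [0.2, -0.7, -1.7]
grip_width: 0.0176
grasp_force: 7.8
```

```bash
python3 -c "
from h import *
held('w14.png')
for t in ((0.39,0.02,.16),(0.34,-.2,.16),(.41,-.33,.16),(.472,-.38,.16)): plan(t,YAW)"
```

```text
z hist (array([   1, 1073,  189,  149,  149,  132,  129,   95,  682,   15,    0,
          0,    0,    0,    0,    0,    4,    0,    0,    0]), array([-70, -65, -60, -55, -50, -45, -40, -35, -30, -25, -20, -15, -10,
        -5,   0,   5,  10,  15,  20,  25,  30]))
p [0.4036 0.2323 0.1618] q [ 0.52  0.19 -0.15  1.22  0.    2.35] slide [-0.836  0.16   0.006] rot [ 0.003 -0.003 -0.002] F [ 0.7   0.16 -0.42] w 0.0176 g 7.772961831651628 t 22.85
p [0.4036 0.2323 0.1618] q [ 0.52  0.19 -0.15  1.22  0.    2.35] slide [-1.738  0.187  0.005] rot [ 0.003 -0.003 -0.002] F [ 0.7   0.16 -0.42] w 0.0176 g 7.772961831651628 t 22.85
p [0.4036 0.2323 0.1618] q [ 0.52  0.19 -0.15  1.22  0.    2.35] slide [-2.171  0.588  0.005] rot [ 0.003 -0.003 -0.002] F [ 0.7   0.16 -0.42] w 0.0176 g 7.772961831651628 t 22.85
p [0.4036 0.2323 0.1618] q [ 0.52  0.19 -0.15  1.22  0.    2.35] slide [-2.303  0.878  0.005] rot [ 0.003 -0.003 -0.002] F [ 0.7   0.16 -0.42] w 0.0176 g 7.772961831651628 t 22.85
```

>>> {"op": "drive_tool", "data": {
  "slide": [
    [-0.04,0.01,0],
    [-0.14,0.03,0],
    [-0.27,0.05,0],
    [-0.42,0.08,0],
    [-0.57,0.11,0],
    [-0.7,0.13,0],
    [-0.8,0.15,0],
    [-0.84,0.16,0]
  ],
  "rotation": [
    [0,0,0],
    [0,0,0],
    [0,0,0],
    [0,0,0],
    [0,0,0],
    [0,0,0],
    [0,0,0],
    [0,0,0]
  ]
}}

```text
clock: 23.85
eef_pos: [0.3883, 0.0173, 0.16]
tool_rot: [0.791, 0.611, -0.001, -0.0]
ft_force: [-0.4, -0.1, -1.3]
grip_width: 0.0176
grasp_force: 7.8
```

>>> {"op": "drive_tool", "data": {
  "slide": [
    [-0.04,0,0],
    [-0.14,0,0],
    [-0.29,0.01,0],
    [-0.45,0.02,0],
    [-0.61,0.02,0],
    [-0.76,0.03,0],
    [-0.86,0.03,0],
    [-0.9,0.03,0]
  ],
  "rotation": [
    [0,0,0],
    [0,0,0],
    [0,0,0],
    [0,0,0],
    [0,0,0],
    [0,0,0],
    [0,0,0],
    [0,0,0]
  ]
}}

```text
clock: 24.85
eef_pos: [0.3399, -0.2016, 0.1603]
tool_rot: [0.791, 0.612, 0.0, -0.0]
ft_force: [-0.1, 0.4, -2.1]
grip_width: 0.0176
grasp_force: 7.8
```

>>> {"op": "drive_tool", "data": {
  "slide": [
    [-0.02,0.02,0],
    [-0.07,0.07,0],
    [-0.14,0.13,0],
    [-0.22,0.2,0],
    [-0.3,0.27,0],
    [-0.37,0.34,0],
    [-0.42,0.38,0],
    [-0.44,0.4,0]
  ],
  "rotation": [
    [0,0,0],
    [0,0,0],
    [0,0,0],
    [0,0,0],
    [0,0,0],
    [0,0,0],
    [0,0,0],
    [0,0,0]
  ]
}}

```text
clock: 25.85
eef_pos: [0.4106, -0.3333, 0.16]
tool_rot: [0.79, 0.612, 0.0, -0.0]
ft_force: [-0.2, 0.2, -0.9]
grip_width: 0.0177
grasp_force: 7.8
```

```bash
python3 -c "
from h import *
held('w15.png');plan((.474,-.378,.12),YAW)
c=shot('top','top2.png')
vv,uu=np.mgrid[0:384,0:512];P=depthpt(c,np.c_[uu.ravel(),vv.ravel()]).reshape(384,512,3);z=P[...,2]
w=dict(np.load('w15.npz'));cv2.imwrite('pics/w15b.png',w['image'][:,:,::-1])"
```

```text
z hist (array([   2, 1077,  181,  164,  146,  128,  133,   96,  682,   13,    0,
          0,    0,    0,    0,    0,    4,    0,    0,    0]), array([-70, -65, -60, -55, -50, -45, -40, -35, -30, -25, -20, -15, -10,
        -5,   0,   5,  10,  15,  20,  25,  30]))
p [ 0.4108 -0.3336  0.16  ] q [-0.68  0.32  0.01  1.26 -0.    1.14] slide [-0.109  0.289  0.16 ] rot [ 0.001  0.    -0.002] F [ 0.86  0.44 -0.51] w 0.0178 g 7.791362789575942 t 25.9
```

View pics/w15b.png

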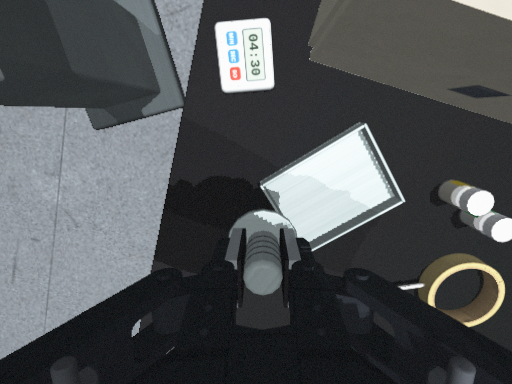

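The wrist view shows the plug held upright at (263,260) and the empty tray at (330,185). I'll move over the tray, then down.

>>> {"op": "drive_tool", "data": {
  "slide": [
    [-0.01,0.03,0],
    [-0.03,0.08,0],
    [-0.06,0.15,0],
    [-0.08,0.22,0.02],
    [-0.1,0.27,0.08],
    [-0.11,0.29,0.16],
    [-0.11,0.29,0.22],
    [-0.11,0.29,0.25]
  ],
  "rotation": [
    [0,0,0],
    [0,0,0],
    [0,0,0],
    [0,0,0],
    [0,0,0],
    [0,0,0],
    [0,0,0],
    [0,0,0]
  ]
}}

```text
clock: 26.95
eef_pos: [0.4718, -0.3765, 0.0963]
tool_rot: [0.791, 0.612, -0.0, -0.001]
ft_force: [-0.9, 0.4, -1.1]
grip_width: 0.0176
grasp_force: 7.8
```

```bash
python3 - <<'E'
from h import *
c=shot('wrist','w16.png');plan((.474,-.378,.018),YAW)
vv,uu=np.mgrid[0:384,0:512];P=depthpt(c,np.c_[uu.ravel(),vv.ravel()]).reshape(384,512,3);z=P[...,2]
m=(z>.0015)&(z<.03)&(abs(P[...,0]-.48)<.09)&(abs(P[...,1]+.373)<.08)
g=c['image'].min(2);m2=m&(z>.015)&(z<.028)
r=cv2.minAreaRect(P[m2][:,:2].astype(np.float32));print(r,P[m2].min(0),P[m2].max(0),np.median(z[m&(z<.008)]))
cv2.imwrite('pics/w16b.png',c['image'][:,:,::-1])
E
```

```text
p [ 0.4716 -0.3764  0.0959] q [-0.67  0.51  0.12  1.19  0.    1.15] slide [-0.004  0.012  0.312] rot [-0.006 -0.003 -0.002] F [-0.31  0.01 -2.15] w 0.0173 g 7.7938215143512934 t 27.0
((0.4816485047340393, -0.3703814744949341), (0.1303081065416336, 0.10044195502996445), 16.905179977416992) [ 0.40571529 -0.41868668  0.01501428] [ 0.55758343 -0.30386677  0.02672357] 0.0035165970890719267
```

View pics/w16b.png

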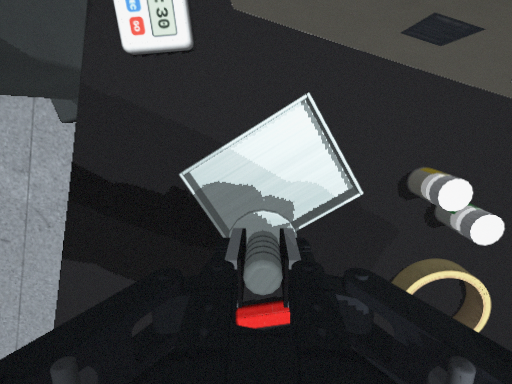

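The plug hangs over the tray, which spans pixels 180–360 across; the red screwdriver handle at (264,315) is clear. Descending.

>>> {"op": "drive_tool", "data": {
  "slide": [
    [0.01,0.02,0.05],
    [0.01,0.03,0.11],
    [0.01,0.03,0.17],
    [0.01,0.03,0.22],
    [0.01,0.03,0.26],
    [0.01,0.03,0.285],
    [0.01,0.03,0.295],
    [0.01,0.03,0.3]
  ],
  "rotation": [
    [0,0,0],
    [0,0,0],
    [0,0,0],
    [0,0,0],
    [0,0,0],
    [0,0,0],
    [0,0,0],
    [0,0,0]
  ]
}}

```text
clock: 28.0
eef_pos: [0.4809, -0.377, 0.0232]
tool_rot: [0.791, 0.612, 0.0, 0.0]
ft_force: [0.7, -0.5, -1.2]
grip_width: 0.0179
grasp_force: 7.8
```

>>> {"op": "drive_tool", "data": {
  "slide": [
    [0,0,0.003],
    [0,0,0.006],
    [0,0,0.008],
    [0,0,0.01],
    [0,0,0.012],
    [0,0,0.012],
    [0,0,0.012],
    [0,0,0.012]
  ],
  "rotation": [
    [0,0,0],
    [0,0,0],
    [0,0,0],
    [0,0,0],
    [0,0,0],
    [0,0,0],
    [0,0,0],
    [0,0,0]
  ]
}}

```text
clock: 29.0
eef_pos: [0.4806, -0.3768, 0.02]
tool_rot: [0.791, 0.612, -0.0, -0.0]
ft_force: [-0.3, -0.4, -1.6]
grip_width: 0.0177
grasp_force: 7.8
```

>>> {"op": "drive_tool", "data": {
  "slide": [
    [0,0,0.003],
    [0,0,0.006],
    [0,0,0.009],
    [0,0,0.011],
    [0,0,0.012],
    [0,0,0.012],
    [0,0,0.012],
    [0,0,0.012]
  ],
  "rotation": [
    [0,0,0],
    [0,0,0],
    [0,0,0],
    [0,0,0],
    [0,0,0],
    [0,0,0],
    [0,0,0],
    [0,0,0]
  ]
}}

```text
clock: 30.0
eef_pos: [0.4807, -0.3768, 0.0171]
tool_rot: [0.791, 0.612, 0.0, 0.0]
ft_force: [0.0, 0.2, -1.3]
grip_width: 0.0173
grasp_force: 7.8
```

>>> {"op": "drive_tool", "data": {
  "slide": [
    [0,0,0.001],
    [0,0,0.002],
    [0,0,0.003],
    [0,0,0.004],
    [0,0,0.005],
    [0,0,0.006],
    [0,0,0.006],
    [0,0,0.006]
  ],
  "rotation": [
    [0,0,0],
    [0,0,0],
    [0,0,0],
    [0,0,0],
    [0,0,0],
    [0,0,0],
    [0,0,0],
    [0,0,0]
  ]
}}

```text
clock: 31.0
eef_pos: [0.4808, -0.377, 0.016]
tool_rot: [0.791, 0.612, 0.0, 0.0]
ft_force: [-0.5, 0.9, 5.4]
grip_width: 0.018
grasp_force: 8.3
```

Contact: 5.4 N upward. I'll ease up slightly and release gradually.

>>> {"op": "drive_tool", "data": {
  "slide": [
    [0,0,-0.001],
    [0,0,-0.002],
    [0,0,-0.002],
    [0,0,-0.002],
    [0,0,-0.002],
    [0,0,-0.002],
    [0,0,-0.002],
    [0,0,-0.002]
  ],
  "rotation": [
    [0,0,0],
    [0,0,0],
    [0,0,0],
    [0,0,0],
    [0,0,0],
    [0,0,0],
    [0,0,0],
    [0,0,0]
  ],
  "gripper": 0.21
}}

```text
clock: 32.0
eef_pos: [0.4807, -0.3769, 0.016]
tool_rot: [0.791, 0.612, 0.0, 0.0]
ft_force: [-1.1, 1.3, 3.0]
grip_width: 0.0182
grasp_force: 3.1
```

>>> {"op": "drive_tool", "data": {
  "slide": [
    [0,0,0],
    [0,0,0],
    [0,0,0],
    [0,0,0],
    [0,0,0],
    [0,0,0],
    [0,0,0],
    [0,0,0]
  ],
  "rotation": [
    [0,0,0],
    [0,0,0],
    [0,0,0],
    [0,0,0],
    [0,0,0],
    [0,0,0],
    [0,0,0],
    [0,0,0]
  ],
  "gripper": 0.23
}}

```text
clock: 33.0
eef_pos: [0.4807, -0.3768, 0.016]
tool_rot: [0.791, 0.612, 0.0, 0.0]
ft_force: [-0.2, 0.4, -0.4]
grip_width: 0.0195
grasp_force: 0.0
```

>>> {"op": "drive_tool", "data": {
  "slide": [
    [0,0,0],
    [0,0,0],
    [0,0,0],
    [0,0,0],
    [0,0,0],
    [0,0,0],
    [0,0,0],
    [0,0,0]
  ],
  "rotation": [
    [0,0,0],
    [0,0,0],
    [0,0,0],
    [0,0,0],
    [0,0,0],
    [0,0,0],
    [0,0,0],
    [0,0,0]
  ],
  "gripper": 0.35
}}

```text
clock: 34.0
eef_pos: [0.4807, -0.3768, 0.016]
tool_rot: [0.791, 0.612, 0.0, -0.0]
ft_force: [-0.1, 0.0, 0.3]
grip_width: 0.0299
grasp_force: 0.0
```

```bash
python3 - <<'E'
from h import *
c=shot('wrist','w17.png');o=bot.get_obs();t=R.from_quat(o['tool_rot'])
vv,uu=np.mgrid[0:384,0:512];P=depthpt(c,np.c_[uu.ravel(),vv.ravel()]).reshape(384,512,3);T=t.inv().apply((P-o['eef_pos']).reshape(-1,3)).reshape(P.shape)
m=(abs(T[...,0])<.03)&(abs(T[...,1])<.012)&(P[...,2]>.07)&(P[...,2]<.09);print(m.sum(),P[m].mean(0),T[m].mean(0),np.median(P[m][:,2]),o['grip_width'])
cv2.imwrite('pics/w17b.png',c['image'][:,:,::-1])
E
```

```text
1376 [ 0.48101607 -0.37644815  0.07780075] [ 0.00043911  0.00026295 -0.0618104 ] 0.0788816367181607 0.0300106018818183
```

The plug stands upright with its knob top at z ≈ 0.079 m, as expected. I'll raise the gripper straight up and check.

>>> {"op": "drive_tool", "data": {
  "slide": [
    [0,0,-0.03],
    [0,0,-0.08],
    [0,0,-0.15],
    [0,0,-0.24],
    [0,0,-0.34],
    [0,0,-0.44],
    [0,0,-0.5],
    [0,0,-0.52]
  ],
  "rotation": [
    [0,0,0],
    [0,0,0],
    [0,0,0],
    [0,0,0],
    [0,0,0],
    [0,0,0],
    [0,0,0],
    [0,0,0]
  ]
}}

```text
clock: 35.05
eef_pos: [0.4812, -0.3772, 0.1476]
tool_rot: [0.791, 0.612, 0.0, 0.001]
ft_force: [0.2, 0.9, -0.4]
grip_width: 0.0301
grasp_force: 0.0
```

```bash
python3 - <<'E'
from h import *
shot('wrist','w18.png');c=shot('top','top3.png')
vv,uu=np.mgrid[0:384,0:512];P=depthpt(c,np.c_[uu.ravel(),vv.ravel()]).reshape(384,512,3);z=P[...,2]
m=((z>0.085)&(z<0.12)).astype(np.uint8);m[:,:160]=0;m[:,205:]=0;m[:180]=0;m[262:]=0
n,l,s,ce=cv2.connectedComponentsWithStats(m)
for i in range(1,n):
    if s[i,4]>3: print('knob',P[l==i].mean(0).round(4))
E
```

```text
knob [0.5589 0.187  0.0947]
knob [0.5047 0.2002 0.0959]
knob [0.4517 0.215  0.0954]
```

View pics/w18.png

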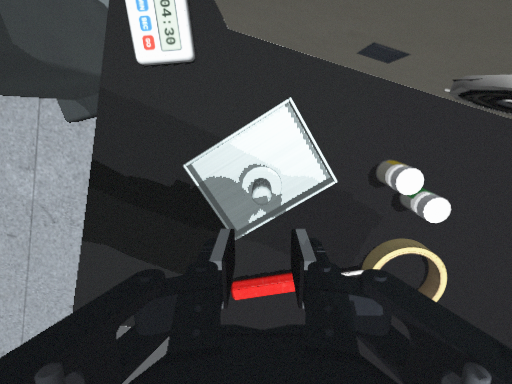

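The plug stands upright in the tray at (262,188), and the other three are at their original height in the block.

```bash
python3 -c "
from workcell import bot
print(bot.job_done())"
```

```text
the job is handed in; nothing more can be done
None
```

I found that plug_1, the plug nearest the robot, was the loose one, drew it out and stood it upright in the tray, left the other three fully down in the block, and handed the job in at about 35 s (no verdict was returned).

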